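Function check of a banding machine's stop button

TASK

Check the mushroom stop button of the leaflet banding machine: press it all the way in so that it stays in, then push its wings round clockwise (seen from above) as far as they turn, so that the button is lifted fully out again, and let go. Do not pry the button out without turning it, do not press the small start button beside it, and leave the leaflets, tin, spray bottle and jar where they stand.

Things in the scene. Friction and masses are not known exactly. Their poses are not given: they have to be found in the camera images.
- machine: Fixed, grey desk-top banding machine, a box 280 (x) by 380 (y) by 80 mm high; origin on the table under its centre, z up. On its flat deck (80 mm above the table), about 100 mm from the centre towards the machine's -y, stand the stop button and the start button, one nearer the robot and one further away, 104 to 130 mm apart, in either order.
- arch_top (a point): Centre of the top of the white arch that stands across the deck at +115 mm of the machine's y: 176 mm wide in x, 50 mm in y, its top 85 mm above the deck.
- stop_base: Fixed round foot of the stop button on the deck: grey disc of 72 mm diameter, 8 mm high, with a rubber collar (40 mm diameter, up to 14 mm above the deck). Origin at its centre on the deck, z up. How it is turned relative to the machine varies.
- stop_head (a point): Centre of the crown on top of the black mushroom head, 64 mm across and 21 mm high; moves and turns with the head. The crown is 47 mm above the deck with the button out, 40 mm pressed in, and flat enough to push on within 15 mm of its centre. z is up; x points along one of the two wings, the other like wing points along -x.
- stop_wing (a point): Middle of the outer end of one wing (the one along +x of stop_head), moves with the head. The wings are upright slabs out to 55 mm from the axis, 12 mm thick, 18 mm high, this point at mid height: their underside is 26 mm above the deck (button out) or 19 mm (in). From 34 to 55 mm off the axis only the wings obstruct a finger kept over 8 mm above the deck.
- stop_press (a joint): How far the stop button is pressed in, in m: 0 out, 0.007 fully in (hard stop). It slides straight down, needs about 8 N all the way and has no return spring: it stays where it is left. Turning the head clockwise lifts it.
- stop_turn (a joint): How far the head is turned clockwise seen from above, in rad: 0 at rest, 0.9 at the stop. A light spring (0.012 to 0.03 N m) turns it back to 0 when let go. A cam lifts a pressed button by 8.3 mm per rad of turn (after the first 0.06 rad), so it is fully out at the end of the turn; this takes about 0.09 N m, i.e. 2 N on a wing. After that the head turns back and the button stays out.
- start_top (a point): Centre of the top of the small black start button, 22 mm in diameter, in a grey ring of 38 mm diameter; its top is about 21 mm above the deck. Not to be pressed.
- start (a joint): How far the start button is pressed, in m: 0 out, 0.005 in; spring return.
- bundle: Loose stack of white leaflets, 105 x 148 x 28 mm, lying on the deck under the arch; origin at the centre of its underside. To be left alone.
- tin: Loose steel collecting tin with a lid knob, 106 mm diameter, 156 mm high, on the table beyond the arch end of the machine; origin at the centre of its underside. To be left alone.
- spray: Loose white spray bottle, 42 mm diameter, 139 mm high, on the table beside the button end of the machine; origin at the centre of its underside. To be left alone.
- jar: Loose small white jar with two swab sticks, 48 mm diameter, 70 mm high (sticks to 122 mm), on the table beside the button end of the machine; origin at the centre of its underside. To be left alone.

How it is judged:
By the outcome, as a careful person would: the job done as asked, in the order asked, and still so for the second after the job is handed in, with the robot touching nothing.
It also fails if it takes over 48 s, if anything falls off the work surface, if the arm or the gripper's body presses on something with over 40 N, if the wrist force passes 120 N, or if a joint passes its speed limit or range.

ROBOT

A 7-joint arm with a two-finger parallel gripper is mounted at the origin on the work surface. World frame = base frame: x ahead of the robot, y to its left, z up, the work surface at z = 0. Lengths are in m, angles in rad, forces in N, time in s.
With the tool pointing down it reaches from about 0.425 to 0.925 m from the base axis. Payload 6.8 kg.
Tool frame: the origin (TCP) lies midway between the tips of the shut fingers; the grasp point (between the pads) lies 19 mm behind it; z points along the fingers, y is the direction in which the jaws open and shut (so a half turn about z gives the same grasp; the last joint's range is limited). The gripper opens to 85 mm and grips with 20 to 120 N. Pads are 22 mm wide; open, the fingers measure 114 mm over their backs; the gripper's body (76 mm by 85 mm) begins 54 mm behind the grasp point. The pads swing forward as they close: fully open they stand 13 mm farther back than shut.
Start: joints at [1.071, 0.477, 0.022, 1.555, -0.011, 1.109, -0.083], TCP at [0.258, -0.624, 0.231] pointing down, gripper open.
Joint ranges: [-2.96, 2.96], [-0.34, 2.1], [-1.41, 1.46], [0.24, 2.44], [-1.37, 4.51], [0.17, 1.92], [-2.96, 2.96]. Speed limits (rad/s): [2.39, 2.39, 3.14, 3.14, 3.14, 3.14, 3.14].

INTERFACE

Orientations are given as a unit quaternion [w, x, y, z].
In Python, from station import readout, eyes, ticket gives the robot as it stands. The module is installed in compiled form; this text tells all that it offers.
- The arm moves only by the shell command python3 -m crank 'ROWS' [FORCE]. ROWS is JSON, a list of rows, each an object of numbers: "jaw": the opening in per cent of the stroke, from 0 (shut) to 100 (fully open); "x", "y", "z": the shift along the tool's x, y, z in mm; "ax", "ay", "az": the turn, a rotation vector about the tool's x, y, z in degrees. In form: [{"jaw": .., "x": .., "y": .., "z": .., "ax": .., "ay": .., "az": ..}, ...]. A call has 1 to 12 rows; each row shifts and turns the commanded pose from where the row before left it, along the tool's axes as they then stand; what a row does not reach is not made up. A row lasts 1/8 s, in which the tool goes at most 62.5 mm and 10.7 degrees, less where a joint would pass 70% of its speed; a pose out of reach is approached as far as the arm can. A call with a gripper value outside its range is refused whole. The fingers move at their own pace and stop on an object; FORCE is the grip in N (left out, the last holds). Time passes only in rows, so rows that do not move let the fingers close. It gives the time, the measured TCP pose, the force and the opening at its end, in the units of the state.
- readout.get_obs(): the state, without advancing time (a new reading comes with each control period).
- eyes.read_camera(name): name is "scene" or "top"; returns (picture, depth): 420x560x3 uint8, red, green, blue; 420x560 float32, m along the optical axis (not along the pixel's ray), 0 where there is no reading.
- eyes.calibration(name): a dict with "fx", "fy", "cx", "cy" (pixels), "k1" (the pictures are not rectified: a ray, as slopes to the right and down, at radius r is drawn at 1 + k1 r^2 times it, then the intrinsics apply), "R" (3x3) and "t" (3): a world point X has camera coordinates R X + t. Camera axes: x right, y down, z forward; pixel columns grow to the right and rows downward; lengths in m; the calibration is good to about 2 mm. A picture is of the moment at which its call begins. calibration takes no time and is no camera call.
- ticket.hand_in(): hands the job in, once; it reports no verdict.
The state is a dict: "t": time; "q": joint angles; "joint_vel": joint speeds; "joint_torque": joint torques, N m; "eef_pos": TCP position; "tool_rot": TCP orientation; "contact_force": force on the tool from outside, world axes, zero at the start; "torque": the same for the moment, N m; "gripper_width": opening from 0.0 (shut) to 1.0 (fully open).
Only numpy, scipy, OpenCV 4.12 (cv2) and the standard library are available. Lean on these libraries where they do the work, as an engineer would, in place of code of your own. Each camera call takes 0.05 s, during which the arm holds its last target. There are 200 camera calls.

## Working session

There is one attempt and no reset: what is moved stays moved. The work goes in short steps, Python scripts to look and compute and a shell command to move; the robot and the scene stay as the last step left them, time stands still between calls to the robot, and variables do not carry over. Pictures are saved under pics/ and viewed, about 8 in all and at most 12, crops included, and the job is handed in when it is done.

```bash
mkdir -p pics
python3 - <<'E'
from station import readout, eyes
import cv2,numpy as np
o=readout.get_obs(); print({k:np.round(v,3).tolist() for k,v in o.items()})
for n in("scene","top"):
    p,d=eyes.read_camera(n); np.savez(f"pics/{n}1.npz",p=p,d=d); cv2.imwrite(f"pics/{n}1.png",p[:,:,::-1])
    print(n,eyes.calibration(n))
E
```

```text
{'t': 0.0, 'q': [1.071, 0.478, 0.022, 1.556, -0.012, 1.109, -0.083], 'joint_vel': [0.001, 0.001, -0.001, 0.0, 0.002, 0.002, -0.001], 'joint_torque': [0.001, -59.646, 1.608, -28.121, 0.012, 0.009, -0.0], 'eef_pos': [0.258, -0.623, 0.23], 'tool_rot': [-0.001, 0.981, 0.195, -0.0], 'contact_force': [-0.393, -0.254, 0.731], 'torque': [-0.003, -0.044, 0.002], 'gripper_width': 1.0}
scene {'fx': 457.4016777129131, 'fy': 457.4016777129131, 'cx': 284.4214598106687, 'cy': 205.79353813778724, 'k1': 0.047251187573654964, 'R': array([[ 4.54120291e-01,  8.90940339e-01, -2.72216969e-04],
       [ 7.69549190e-01, -3.92400063e-01, -5.03801781e-01],
       [-4.48964148e-01,  2.28577127e-01, -8.63819247e-01]]), 't': array([-0.32724883, -0.40006963,  1.29628812])}
top {'fx': 383.7684610031753, 'fy': 383.7684610031753, 'cx': 283.28762415962325, 'cy': 206.11843820651987, 'k1': -0.04119798619636263, 'R': array([[-0.00379018, -0.9998014 , -0.01956536],
       [-0.98674272,  0.00691373, -0.16214499],
       [ 0.16224806,  0.01869142, -0.98657296]]), 't': array([0.07307552, 0.6244071 , 0.83258505])}
```

View pics/top1.png

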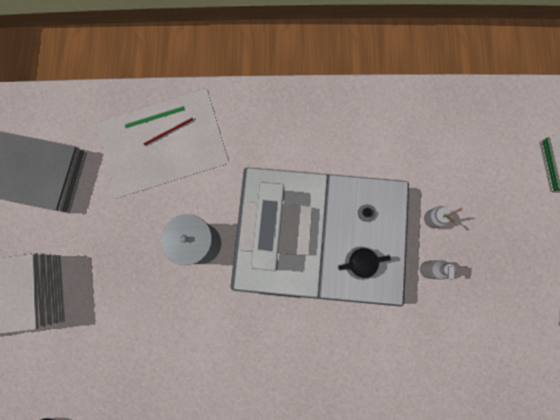

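View pics/scene1.png

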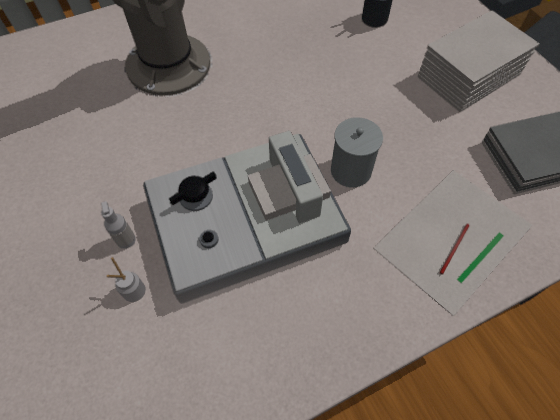

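The top view shows the stop head at about (364,263), with wing ends at about (340,267) and (389,259). The start button is at (367,212), farther away. The scene view agrees: head (194,188), start (208,239), spray (115,225), jar (127,285).

```bash
cat > h.py <<'E'
import numpy as np,cv2
from station import eyes
def ray(n,u,v):
    c=eyes.calibration(n); x,y=(u-c['cx'])/c['fx'],(v-c['cy'])/c['fy']; a,b=x,y
    for _ in range(8):
        s=1+c['k1']*(a*a+b*b); a,b=x/s,y/s
    R,t=c['R'],c['t']; return -R.T@t, R.T@np.array([a,b,1.])
def onz(n,u,v,z):
    o,d=ray(n,u,v); return o+d*(z-o[2])/d[2]
def pd(n,u,v,dep):
    o,d=ray(n,u,v); return o+d*dep
def dark(p,box,th=45):
    x0,y0,x1,y1=box; m=np.zeros(p.shape[:2],np.uint8)
    m[y0:y1,x0:x1]=(p[y0:y1,x0:x1].max(2)<th)*255
    return m
E
python3 - <<'E'
from h import *
for n,b,sb in(("top",(330,235,400,290),(355,200,380,225)),("scene",(160,165,225,210),(195,228,222,250))):
    z=np.load(f"pics/{n}1.npz"); p,d=z['p'],z['d']
    for nm,bx in(("stop",b),("start",sb)):
        m=dark(p,bx); ys,xs=np.nonzero(m); dd=d[ys,xs]; ok=dd>0
        P=np.array([pd(n,x,y,k) for x,y,k in zip(xs[ok],ys[ok],dd[ok])])
        print(n,nm,len(P),"z pct",np.percentile(P[:,2],[5,25,50,75,95,99]).round(4))
        if nm=="stop":
            s=P[P[:,2]>0.098]; c=s[:,:2].mean(0); print(" mean",c,"ext",s[:,:2].min(0),s[:,:2].max(0))
            w=s[:,:2]-c; U,S,V=np.linalg.svd(w,full_matrices=False); pr=w@V[0]; print(" axis",np.degrees(np.arctan2(V[0][1],V[0][0])),pr.min(),pr.max(),"perp",(w@V[1]).min(),(w@V[1]).max())
            t=P[P[:,2]>0.122]; print(" crown",len(t),t[:,:2].mean(0) if len(t) else 0, P[:,2].max())
        else: print(" ",np.median(P,0))
    big=cv2.resize(p[b[1]-35:b[3]+5,b[0]-10:b[2]+10][:,:,::-1],None,fx=6,fy=6); cv2.imwrite(f"pics/{n}_crop.png",big)
E
```

```text
top stop 738 z pct [0.1176 0.1229 0.1249 0.1265 0.1286 0.1299]
 mean [ 0.49427969 -0.09694753] ext [ 0.46634713 -0.14970341] [ 0.52431771 -0.04565881]
 axis -79.16352787999288 -0.05212969560644738 0.053429765812366276 perp -0.02960998066990919 0.02999632438298903
 crown 594 [ 0.49451926 -0.0981407 ] 0.13068185273766608
top start 63 z pct [0.0985 0.1005 0.1018 0.1024 0.1039 0.1047]
  [ 0.60251531 -0.11220062  0.10176761]
scene stop 801 z pct [0.1095 0.1177 0.1222 0.1241 0.1265 0.1277]
 mean [ 0.50248681 -0.09980272] ext [ 0.47169578 -0.15169521] [ 0.52754931 -0.04635128]
 axis -79.99103043730781 -0.05472563918147537 0.05182131999836049 perp -0.025076886164201756 0.030936485474539567
 crown 416 [ 0.49745372 -0.10031618] 0.1288644131560963
scene start 99 z pct [0.0842 0.0958 0.0992 0.1002 0.1017 0.1024]
  [ 0.60792046 -0.11415939  0.09924425]
```

View pics/top_crop.png

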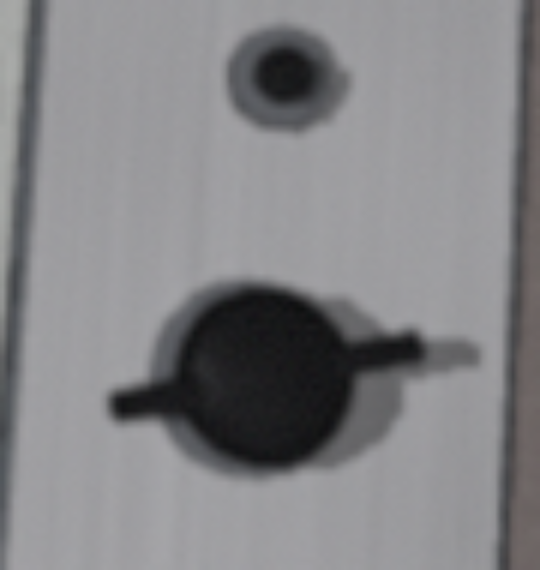

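Stop crown is at (0.496, -0.098, 0.127), as expected for "out", with the wing axis at about 100.5°/-79.5°. Start is at (0.605, -0.113), 109 mm away, which fits the given range. Next I go above it with the jaws shut.

```bash
python3 -m crank '[{"jaw":0,"x":35,"y":-33},{"jaw":0,"x":35,"y":-33},{"jaw":0,"x":35,"y":-33},{"jaw":0,"x":35,"y":-33},{"jaw":0,"x":35,"y":-33},{"jaw":0,"x":35,"y":-33},{"jaw":0,"x":35,"y":-33},{"jaw":0,"x":35,"y":-33},{"jaw":0,"x":35,"y":-33},{"jaw":0,"x":35,"y":-33},{"jaw":0,"x":35,"y":-33},{"jaw":0,"x":35,"y":-33}]' 40
python3 -m crank '[{"az":-9.5},{"az":-9.5},{"az":-9,"z":30},{"z":30},{"z":15}]'
cat > s.py <<'E'
from station import readout; import numpy as np
o=readout.get_obs(); w,x,y,z=o['tool_rot']
ty=(2*(x*y-w*z),1-2*(x*x+z*z)); tx=(1-2*(y*y+z*z),2*(x*y+w*z)); e=np.array([.496,-.0985])-np.array(o['eef_pos'][:2])
print(round(o['t'],2),np.round(o['eef_pos'],4),"jaw axis deg",np.degrees(np.arctan2(ty[1],ty[0])).round(1)%180,"q7",round(o['q'][6],2),"F",np.round(o['contact_force'],1),"M",np.round(o['torque'],2),"w",round(o['gripper_width'],2))
print("to axis, tool mm x,y:",(1000*e@tx).round(1),(1000*e@ty).round(1))
E
python3 s.py
```

```text
0.1 [ 0.2576 -0.6234  0.2304] jaw axis deg 112.5 q7 -0.08 F [-0.1 -0.4  0.6] M [-0.02  0.01 -0.04] w 1.0
to axis, tool mm x,y: 420.8 -394.0schema error: expected keys jaw, x, y, z, ax, ay, az
schema error: expected keys jaw, x, y, z, ax, ay, az
```

```bash
python3 -m crank '[{"jaw":0,"x":35,"y":-33,"z":0,"ax":0,"ay":0,"az":0},{"jaw":0,"x":35,"y":-33,"z":0,"ax":0,"ay":0,"az":0},{"jaw":0,"x":35,"y":-33,"z":0,"ax":0,"ay":0,"az":0},{"jaw":0,"x":35,"y":-33,"z":0,"ax":0,"ay":0,"az":0},{"jaw":0,"x":35,"y":-33,"z":0,"ax":0,"ay":0,"az":0},{"jaw":0,"x":35,"y":-33,"z":0,"ax":0,"ay":0,"az":0},{"jaw":0,"x":35,"y":-33,"z":0,"ax":0,"ay":0,"az":0},{"jaw":0,"x":35,"y":-33,"z":0,"ax":0,"ay":0,"az":0},{"jaw":0,"x":35,"y":-33,"z":0,"ax":0,"ay":0,"az":0},{"jaw":0,"x":35,"y":-33,"z":0,"ax":0,"ay":0,"az":0},{"jaw":0,"x":35,"y":-33,"z":0,"ax":0,"ay":0,"az":0},{"jaw":0,"x":35,"y":-33,"z":0,"ax":0,"ay":0,"az":0}]' 40
python3 -m crank '[{"jaw":0,"x":0,"y":0,"z":0,"ax":0,"ay":0,"az":-9.5},{"jaw":0,"x":0,"y":0,"z":0,"ax":0,"ay":0,"az":-9.5},{"jaw":0,"x":0,"y":0,"z":30,"ax":0,"ay":0,"az":-9},{"jaw":0,"x":0,"y":0,"z":30,"ax":0,"ay":0,"az":0},{"jaw":0,"x":0,"y":0,"z":10,"ax":0,"ay":0,"az":0}]'
python3 s.py
```

```text
t: 1.6
eef_pos: [0.4949, -0.0961, 0.2311]
tool_rot: [0.0, 0.981, 0.195, -0.0]
contact_force: [0.1, -0.1, 0.6]
gripper_width: 0.001
t: 2.22
eef_pos: [0.4933, -0.0975, 0.1595]
tool_rot: [-0.001, 0.905, 0.426, -0.001]
contact_force: [-0.8, -0.0, 0.1]
gripper_width: 0.003
2.23 [ 0.4933 -0.0975  0.1595] jaw axis deg 140.4 q7 -0.75 F [-0.8 -0.   0.1] M [-0.04  0.04 -0.01] w 0.0
to axis, tool mm x,y: 0.9 2.7
```

```bash
python3 -m crank '[{"jaw":0,"x":1,"y":2.5,"z":10,"ax":0,"ay":0,"az":0},{"jaw":0,"x":0,"y":0,"z":15,"ax":0,"ay":0,"az":0},{"jaw":0,"x":0,"y":0,"z":3,"ax":0,"ay":0,"az":0},{"jaw":0,"x":0,"y":0,"z":3,"ax":0,"ay":0,"az":0}]'
python3 -m crank '[{"jaw":0,"x":0,"y":0,"z":3,"ax":0,"ay":0,"az":0},{"jaw":0,"x":0,"y":0,"z":2,"ax":0,"ay":0,"az":0}]'
python3 s.py
python3 -m crank '[{"jaw":0,"x":0,"y":0,"z":2,"ax":0,"ay":0,"az":0}]'
```

```text
t: 2.72
eef_pos: [0.4975, -0.0983, 0.1304]
tool_rot: [0.0, 0.905, 0.426, 0.0]
contact_force: [0.2, 0.2, -0.3]
gripper_width: -0.001
t: 2.98
eef_pos: [0.4977, -0.0983, 0.1258]
tool_rot: [0.0, 0.905, 0.426, 0.0]
contact_force: [-1.3, -0.4, 5.7]
gripper_width: -0.0
2.98 [ 0.4977 -0.0983  0.1258] jaw axis deg 140.4 q7 -0.77 F [-1.3 -0.4  5.7] M [0.08 0.41 0.03] w -0.0
to axis, tool mm x,y: -1.2 -1.2
t: 3.1
eef_pos: [0.4976, -0.0984, 0.124]
tool_rot: [0.0, 0.905, 0.426, 0.0]
contact_force: [-1.9, 0.0, 7.0]
gripper_width: 0.002
```

Contact at about z 0.126, with about 7 N. I press on until the force climbs at the hard stop.

```bash
for i in 1 2; do :; done; python3 -m crank '[{"jaw":0,"x":0,"y":0,"z":2,"ax":0,"ay":0,"az":0},{"jaw":0,"x":0,"y":0,"z":1.5,"ax":0,"ay":0,"az":0}]'
python3 -m crank '[{"jaw":0,"x":0,"y":0,"z":1.5,"ax":0,"ay":0,"az":0}]'
python3 -m crank '[{"jaw":0,"x":0,"y":0,"z":1,"ax":0,"ay":0,"az":0}]'
```

```text
t: 3.35
eef_pos: [0.4976, -0.0984, 0.1205]
tool_rot: [0.0, 0.905, 0.426, 0.0]
contact_force: [-1.8, 1.2, 6.0]
gripper_width: 0.003
t: 3.48
eef_pos: [0.4978, -0.0984, 0.1196]
tool_rot: [0.0, 0.905, 0.426, 0.0]
contact_force: [-7.1, 0.7, 21.4]
gripper_width: 0.0
t: 3.6
eef_pos: [0.4979, -0.0984, 0.1194]
tool_rot: [0.001, 0.905, 0.426, 0.0]
contact_force: [-8.8, 1.8, 27.6]
gripper_width: 0.001
```

Fully in: z 0.1195, force 28 N. I lift, open the jaws and lower to just above the wings, then check with a picture.

```bash
python3 -m crank '[{"jaw":0,"x":0,"y":0,"z":-10,"ax":0,"ay":0,"az":0},{"jaw":100,"x":-1,"y":-1,"z":-40,"ax":0,"ay":0,"az":0},{"jaw":100,"x":0,"y":0,"z":0,"ax":0,"ay":0,"az":0},{"jaw":100,"x":0,"y":0,"z":0,"ax":0,"ay":0,"az":0},{"jaw":100,"x":0,"y":0,"z":0,"ax":0,"ay":0,"az":0},{"jaw":100,"x":0,"y":0,"z":0,"ax":0,"ay":0,"az":0},{"jaw":100,"x":0,"y":0,"z":0,"ax":0,"ay":0,"az":0},{"jaw":100,"x":0,"y":0,"z":30,"ax":0,"ay":0,"az":0},{"jaw":100,"x":0,"y":0,"z":20,"ax":0,"ay":0,"az":0},{"jaw":100,"x":0,"y":0,"z":0,"ax":0,"ay":0,"az":0}]'
python3 s.py
python3 - <<'E'
from h import *
a,_=eyes.read_camera("scene"); b,_=eyes.read_camera("top")
f=lambda p,x,y:cv2.resize(p[y:y+120,x:x+100,::-1],None,fx=4,fy=4,interpolation=cv2.INTER_CUBIC)
cv2.imwrite("pics/near.png",np.hstack([f(a,145,115),f(b,310,200)]))
E
```

```text
t: 4.85
eef_pos: [0.4947, -0.0983, 0.116]
tool_rot: [-0.001, 0.905, 0.426, -0.001]
contact_force: [0.2, 0.1, 0.5]
gripper_width: 0.998
4.85 [ 0.4947 -0.0983  0.116 ] jaw axis deg 140.5 q7 -0.78 F [0.2 0.1 0.5] M [ 0.05  0.01 -0.  ] w 1.0
to axis, tool mm x,y: 0.7 1.2
```

View pics/near.png

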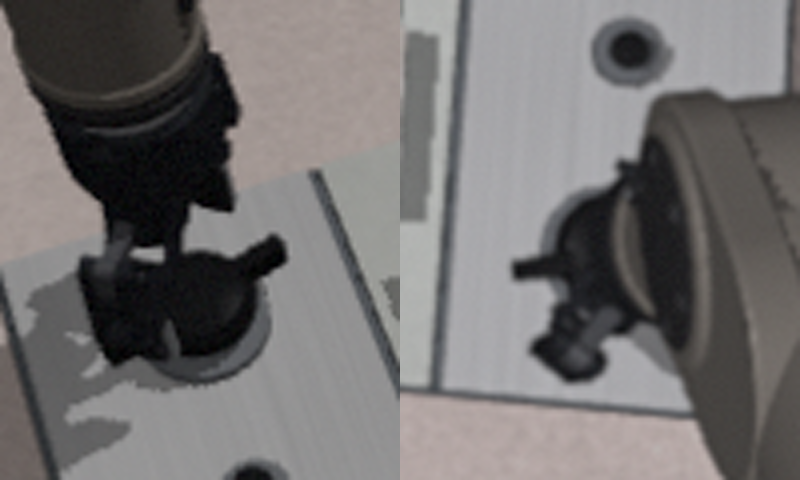

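The near view shows the +y wing free: crop (270,255) in the scene half, (525,267) in the top half. One finger is on its robot side and the other is ahead on the far side of the opposite wing, both on the correct side for a clockwise push. Now I descend beside the wings.

```bash
python3 -m crank '[{"jaw":100,"x":0.7,"y":1,"z":10,"ax":0,"ay":0,"az":0},{"jaw":100,"x":0,"y":0,"z":10,"ax":0,"ay":0,"az":0}]'
python3 -m crank '[{"jaw":100,"x":0,"y":0,"z":8,"ax":0,"ay":0,"az":0},{"jaw":100,"x":0,"y":0,"z":5,"ax":0,"ay":0,"az":0},{"jaw":100,"x":0,"y":0,"z":0,"ax":0,"ay":0,"az":0}]'
python3 s.py
```

```text
t: 5.2
eef_pos: [0.4976, -0.0987, 0.0973]
tool_rot: [0.0, 0.905, 0.426, 0.001]
contact_force: [-0.7, -0.6, -0.3]
gripper_width: 0.998
t: 5.58
eef_pos: [0.4968, -0.0985, 0.0838]
tool_rot: [-0.0, 0.905, 0.426, -0.0]
contact_force: [-0.0, -0.1, -0.3]
gripper_width: 0.998
5.58 [ 0.4968 -0.0985  0.0838] jaw axis deg 140.5 q7 -0.81 F [-0.  -0.1 -0.3] M [-0.   -0.02 -0.06] w 1.0
to axis, tool mm x,y: -0.5 -0.6
```

```bash
python3 -m crank '[{"jaw":100,"x":0,"y":0,"z":0,"ax":0,"ay":0,"az":5},{"jaw":100,"x":0,"y":0,"z":0,"ax":0,"ay":0,"az":5},{"jaw":100,"x":0,"y":0,"z":0,"ax":0,"ay":0,"az":5},{"jaw":100,"x":0,"y":0,"z":0,"ax":0,"ay":0,"az":5},{"jaw":100,"x":0,"y":0,"z":0,"ax":0,"ay":0,"az":5},{"jaw":100,"x":0,"y":0,"z":0,"ax":0,"ay":0,"az":5}]'; python3 s.py
python3 -m crank '[{"jaw":100,"x":0,"y":0,"z":0,"ax":0,"ay":0,"az":5},{"jaw":100,"x":0,"y":0,"z":0,"ax":0,"ay":0,"az":5},{"jaw":100,"x":0,"y":0,"z":0,"ax":0,"ay":0,"az":5},{"jaw":100,"x":0,"y":0,"z":0,"ax":0,"ay":0,"az":5},{"jaw":100,"x":0,"y":0,"z":0,"ax":0,"ay":0,"az":5}]'; python3 s.py
```

```text
t: 6.32
eef_pos: [0.4964, -0.0988, 0.0844]
tool_rot: [0.0, 0.984, 0.176, -0.001]
contact_force: [-2.5, -0.5, 1.2]
gripper_width: 0.997
6.33 [ 0.4964 -0.0988  0.0844] jaw axis deg 110.3 q7 -1.26 F [-2.5 -0.5  1.2] M [0.01 0.48 0.11] w 1.0
to axis, tool mm x,y: -0.3 -0.4
t: 6.95
eef_pos: [0.4965, -0.0982, 0.0844]
tool_rot: [-0.0, 0.999, -0.041, -0.001]
contact_force: [-1.9, 1.0, 1.9]
gripper_width: 1.003
6.95 [ 0.4965 -0.0982  0.0844] jaw axis deg 85.3 q7 -1.63 F [-1.9  1.   1.9] M [0.24 0.45 0.13] w 1.0
to axis, tool mm x,y: -0.4 0.3
```

```bash
python3 -m crank '[{"jaw":100,"x":0,"y":0,"z":0,"ax":0,"ay":0,"az":4},{"jaw":100,"x":0,"y":0,"z":0,"ax":0,"ay":0,"az":4}]'; python3 s.py
python3 -m crank '[{"jaw":100,"x":0,"y":0,"z":0,"ax":0,"ay":0,"az":2}]' ; python3 s.py
python3 -m crank '[{"jaw":100,"x":0,"y":0,"z":0,"ax":0,"ay":0,"az":2}]' ; python3 s.py
```

```text
t: 7.2
eef_pos: [0.4965, -0.0981, 0.0845]
tool_rot: [-0.0, 0.994, -0.11, -0.001]
contact_force: [-1.9, 1.2, 1.5]
gripper_width: 0.999
7.2 [ 0.4965 -0.0981  0.0845] jaw axis deg 77.4 q7 -1.75 F [-1.9  1.2  1.5] M [0.34 0.38 0.09] w 1.0
to axis, tool mm x,y: -0.4 0.5
t: 7.32
eef_pos: [0.4968, -0.0981, 0.0845]
tool_rot: [-0.0, 0.992, -0.127, -0.0]
contact_force: [-1.7, 1.5, 1.0]
gripper_width: 0.999
7.33 [ 0.4968 -0.0981  0.0845] jaw axis deg 75.4 q7 -1.78 F [-1.7  1.5  1. ] M [0.33 0.33 0.12] w 1.0
to axis, tool mm x,y: -0.6 0.6
t: 7.45
eef_pos: [0.497, -0.0983, 0.0844]
tool_rot: [-0.0, 0.99, -0.144, -0.0]
contact_force: [-2.1, 1.3, 1.0]
gripper_width: 0.998
7.45 [ 0.497  -0.0983  0.0844] jaw axis deg 73.4 q7 -1.81 F [-2.1  1.3  1. ] M [0.35 0.34 0.08] w 1.0
to axis, tool mm x,y: -0.9 0.5
```

```bash
for k in 1; do :; done
python3 -m crank '[{"jaw":100,"x":0,"y":0,"z":0,"ax":0,"ay":0,"az":2},{"jaw":100,"x":0,"y":0,"z":0,"ax":0,"ay":0,"az":2}]' >/dev/null; python3 s.py
python3 -m crank '[{"jaw":100,"x":0,"y":0,"z":0,"ax":0,"ay":0,"az":2}]' >/dev/null; python3 s.py
python3 -m crank '[{"jaw":100,"x":0,"y":0,"z":0,"ax":0,"ay":0,"az":2}]' >/dev/null; python3 s.py
```

```text
7.7 [ 0.4958 -0.0975  0.0841] jaw axis deg 69.4 q7 -1.87 F [-5.7  4.5  5.4] M [0.91 0.93 0.41] w 1.0
to axis, tool mm x,y: 0.5 0.9
7.83 [ 0.4959 -0.0975  0.0842] jaw axis deg 67.5 q7 -1.9 F [-6.4  3.6  6.7] M [1.01 1.08 0.74] w 1.0
to axis, tool mm x,y: 0.5 0.8
7.95 [ 0.4959 -0.0975  0.0843] jaw axis deg 65.5 q7 -1.93 F [-7.1  3.5  7.8] M [0.97 1.19 1.07] w 1.0
to axis, tool mm x,y: 0.5 0.8
```

The moment jumped to over 1 N m: the turn is at its end stop. I turn back to free the wings, then rise.

```bash
python3 -m crank '[{"jaw":100,"x":0,"y":0,"z":0,"ax":0,"ay":0,"az":-5},{"jaw":100,"x":0,"y":0,"z":0,"ax":0,"ay":0,"az":-7},{"jaw":100,"x":0,"y":0,"z":0,"ax":0,"ay":0,"az":-7},{"jaw":100,"x":0,"y":0,"z":0,"ax":0,"ay":0,"az":-7},{"jaw":100,"x":0,"y":0,"z":0,"ax":0,"ay":0,"az":-7},{"jaw":100,"x":0,"y":0,"z":0,"ax":0,"ay":0,"az":-7},{"jaw":100,"x":0,"y":0,"z":0,"ax":0,"ay":0,"az":-7},{"jaw":100,"x":0,"y":0,"z":0,"ax":0,"ay":0,"az":-7},{"jaw":100,"x":0,"y":0,"z":0,"ax":0,"ay":0,"az":-7},{"jaw":100,"x":0,"y":0,"z":0,"ax":0,"ay":0,"az":-7},{"jaw":100,"x":0,"y":0,"z":0,"ax":0,"ay":0,"az":-7},{"jaw":100,"x":0,"y":0,"z":0,"ax":0,"ay":0,"az":0}]'; python3 s.py
python3 -m crank '[{"jaw":100,"x":0,"y":0,"z":-10,"ax":0,"ay":0,"az":0},{"jaw":100,"x":0,"y":0,"z":-20,"ax":0,"ay":0,"az":0},{"jaw":100,"x":0,"y":0,"z":-40,"ax":0,"ay":0,"az":0},{"jaw":100,"x":0,"y":0,"z":-50,"ax":0,"ay":0,"az":0},{"jaw":100,"x":0,"y":0,"z":-30,"ax":0,"ay":0,"az":0}]'; python3 s.py
```

```text
t: 9.45
eef_pos: [0.4976, -0.0991, 0.0843]
tool_rot: [0.0, 0.905, 0.425, 0.0]
contact_force: [-0.2, -0.1, 0.5]
gripper_width: 1.001
9.45 [ 0.4976 -0.0991  0.0843] jaw axis deg 140.3 q7 -0.81 F [-0.2 -0.1  0.5] M [0.04 0.01 0.03] w 1.0
to axis, tool mm x,y: -0.6 -1.6
t: 10.07
eef_pos: [0.4981, -0.0985, 0.2376]
tool_rot: [0.001, 0.905, 0.425, 0.002]
contact_force: [0.5, 0.4, -0.1]
gripper_width: 1.003
10.07 [ 0.4981 -0.0985  0.2376] jaw axis deg 140.3 q7 -0.71 F [ 0.5  0.4 -0.1] M [-0.05 -0.08  0.  ] w 1.0
to axis, tool mm x,y: -1.4 -1.6
```

```bash
python3 -m crank '[{"jaw":100,"x":-39,"y":32,"z":0,"ax":0,"ay":0,"az":0},{"jaw":100,"x":-39,"y":32,"z":0,"ax":0,"ay":0,"az":0},{"jaw":100,"x":-39,"y":32,"z":0,"ax":0,"ay":0,"az":0},{"jaw":100,"x":-39,"y":32,"z":0,"ax":0,"ay":0,"az":0},{"jaw":100,"x":-39,"y":32,"z":0,"ax":0,"ay":0,"az":0},{"jaw":100,"x":-39,"y":32,"z":0,"ax":0,"ay":0,"az":0},{"jaw":100,"x":0,"y":0,"z":0,"ax":0,"ay":0,"az":0}]'
python3 - <<'E'
from h import *
im=[]
for n,b in(("top",(330,235,400,290)),("scene",(160,165,225,210))):
    p,d=eyes.read_camera(n); im.append(p[:,:,::-1]); z=np.load(f"pics/{n}1.npz")
    for t,(q,e) in(("before",(z['p'],z['d'])),("now",(p,d))):
        ys,xs=np.nonzero(dark(q,b)); P=np.array([pd(n,x,y,e[y,x]) for x,y in zip(xs,ys) if e[y,x]>0])
        s=P[P[:,2]>.098]; c=s[:,:2].mean(0); V=np.linalg.svd(s[:,:2]-c,full_matrices=False)[2][0]
        cr=P[np.hypot(P[:,0]-.496,P[:,1]+.0985)<.012]
        print(n,t,len(P),"crown z",np.median(cr[:,2]).round(4),"axis",np.degrees(np.arctan2(V[1],V[0])).round(1)%180)
cv2.imwrite("pics/end.png",np.hstack([cv2.resize(i[100:310,s:s+280],None,fx=1.4,fy=1.4) for i,s in zip(im,(220,90))]))
E
```

```text
t: 10.95
eef_pos: [0.4943, -0.4064, 0.2346]
tool_rot: [0.001, 0.907, 0.422, -0.001]
contact_force: [0.2, 0.9, 0.2]
gripper_width: 1.004
top before 738 crown z 0.1275 axis 100.8
top now 739 crown z 0.127 axis 101.0
scene before 801 crown z 0.1254 axis 100.0
scene now 797 crown z 0.1247 axis 99.9
```

View pics/end.png

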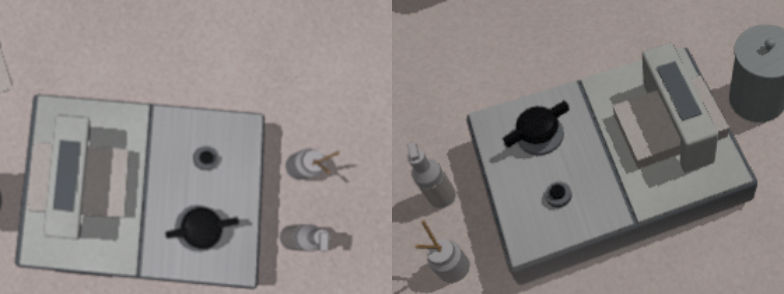

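The end view shows the head at (203,228) in the left half with its wings back at rest. Start, spray, jar, bundle and tin all look unmoved. The crown reads 0.5–0.7 mm lower than before, so I check that against depth noise before handing in.

Run:
```python
from h import *
for n in("top","scene"):
    z=np.load(f"pics/{n}1.npz"); r0=None
    def st(d):
        P=np.array([pd(n,x,y,d[y,x]) for y in range(160,290) for x in (range(335,395) if n=="top" else range(160,230)) if d[y,x]>0])
        c=P[np.hypot(P[:,0]-.496,P[:,1]+.0985)<.02]; c=c[c[:,2]>.11]
        k=P[(abs(P[:,0]-.55)<.02)&(abs(P[:,1]+.1)<.05)&(P[:,2]<.09)]
        return len(c),round(1000*c[:,2].mean(),2),round(1000*k[:,2].mean(),2)
    print(n,"before",st(z['d']),"now",[st(eyes.read_camera(n)[1]) for _ in range(6)])
```

```text
Traceback (most recent call last):
  File "h.py", line 11, in pd
    o,d=ray(n,u,v); return o+d*dep
        ~~~^^^^^^^
  File "h.py", line 4, in ray
    c=eyes.calibration(n); x,y=(u-c['cx'])/c['fx'],(v-c['cy'])/c['fy']; a,b=x,y
ValueError: time passes only in moves, steps and waits
```

```bash
sed -i 's/^def ray/C={n:eyes.calibration(n) for n in("top","scene")}\ndef ray/; s/c=eyes.calibration(n);/c=C[n];/' h.py
python3 - <<'E'
from h import *
for n in("top","scene"):
    z=np.load(f"pics/{n}1.npz")
    def st(d):
        P=np.array([pd(n,x,y,d[y,x]) for y in range(160,290) for x in (range(335,395) if n=="top" else range(160,230)) if d[y,x]>0])
        c=P[np.hypot(P[:,0]-.496,P[:,1]+.0985)<.02]; c=c[c[:,2]>.11]
        k=P[(abs(P[:,0]-.55)<.02)&(abs(P[:,1]+.1)<.05)&(P[:,2]<.09)]
        return len(c),round(1000*c[:,2].mean(),2),round(1000*k[:,2].mean(),2)
    print(n,"before",st(z['d']),"now",[st(eyes.read_camera(n)[1]) for _ in range(6)])
E
```

```text
top before (301, np.float64(126.76), np.float64(80.56)) now [(303, np.float64(126.04), np.float64(80.71)), (304, np.float64(126.04), np.float64(80.63)), (300, np.float64(125.9), np.float64(80.7)), (299, np.float64(125.97), np.float64(80.65)), (302, np.float64(126.07), np.float64(80.64)), (302, np.float64(126.03), np.float64(80.62))]
scene before (257, np.float64(124.84), np.float64(79.12)) now [(250, np.float64(124.22), np.float64(79.09)), (253, np.float64(124.1), np.float64(79.08)), (253, np.float64(124.11), np.float64(79.08)), (252, np.float64(124.13), np.float64(79.13)), (254, np.float64(124.03), np.float64(79.08)), (248, np.float64(124.2), np.float64(79.08))]
```

The crown is consistently 0.7 mm below its start height in both views, so the button isn't fully out. Friction of the fixed-height fingers probably dragged on the rising wings, since Fz reached +8 N at the stop. I'll repeat the turn more gently, letting the fingers rise slightly with the head.

```bash
python3 -m crank '[{"jaw":100,"x":39.7,"y":-32.5,"z":0,"ax":0,"ay":0,"az":0},{"jaw":100,"x":39.7,"y":-32.5,"z":0,"ax":0,"ay":0,"az":0},{"jaw":100,"x":39.7,"y":-32.5,"z":0,"ax":0,"ay":0,"az":0},{"jaw":100,"x":39.7,"y":-32.5,"z":0,"ax":0,"ay":0,"az":0},{"jaw":100,"x":39.7,"y":-32.5,"z":0,"ax":0,"ay":0,"az":0},{"jaw":100,"x":39.7,"y":-32.5,"z":0,"ax":0,"ay":0,"az":0},{"jaw":100,"x":0,"y":0,"z":50,"ax":0,"ay":0,"az":0},{"jaw":100,"x":0,"y":0,"z":50,"ax":0,"ay":0,"az":0},{"jaw":100,"x":0,"y":0,"z":0,"ax":0,"ay":0,"az":0}]'; python3 s.py
```

```text
t: 12.78
eef_pos: [0.4947, -0.093, 0.1316]
tool_rot: [-0.002, 0.905, 0.426, -0.003]
contact_force: [-0.5, 0.1, 0.7]
gripper_width: 1.001
12.78 [ 0.4947 -0.093   0.1316] jaw axis deg 140.5 q7 -0.78 F [-0.5  0.1  0.7] M [-0.   -0.03  0.01] w 1.0
to axis, tool mm x,y: -3.4 4.5
```

```bash
python3 -m crank '[{"jaw":100,"x":-3.4,"y":4.5,"z":0,"ax":0,"ay":0,"az":0},{"jaw":100,"x":0,"y":0,"z":0,"ax":0,"ay":0,"az":0}]'; python3 s.py
python3 -m crank '[{"jaw":100,"x":0,"y":0,"z":20,"ax":0,"ay":0,"az":0},{"jaw":100,"x":0,"y":0,"z":15,"ax":0,"ay":0,"az":0},{"jaw":100,"x":0,"y":0,"z":9,"ax":0,"ay":0,"az":0},{"jaw":100,"x":0,"y":0,"z":0,"ax":0,"ay":0,"az":0}]' ; python3 s.py
```

```text
t: 13.02
eef_pos: [0.5005, -0.0999, 0.1364]
tool_rot: [0.001, 0.905, 0.426, 0.002]
contact_force: [-0.3, -0.0, -0.2]
gripper_width: 1.002
13.03 [ 0.5005 -0.0999  0.1364] jaw axis deg 140.4 q7 -0.77 F [-0.3 -0.  -0.2] M [-0.    0.06  0.05] w 1.0
to axis, tool mm x,y: -1.8 -4.4
t: 13.52
eef_pos: [0.4985, -0.0989, 0.09]
tool_rot: [-0.0, 0.905, 0.426, -0.0]
contact_force: [0.7, 1.0, -1.0]
gripper_width: 0.998
13.53 [ 0.4985 -0.0989  0.09  ] jaw axis deg 140.5 q7 -0.8 F [ 0.7  1.  -1. ] M [-0.02 -0.03  0.04] w 1.0
to axis, tool mm x,y: -1.3 -2.1
```

```bash
python3 -m crank '[{"jaw":100,"x":-1,"y":-2,"z":4,"ax":0,"ay":0,"az":7},{"jaw":100,"x":0,"y":0,"z":0,"ax":0,"ay":0,"az":7},{"jaw":100,"x":0,"y":0,"z":0,"ax":0,"ay":0,"az":6},{"jaw":100,"x":0,"y":0,"z":0,"ax":0,"ay":0,"az":5},{"jaw":100,"x":0,"y":0,"z":0,"ax":0,"ay":0,"az":5},{"jaw":100,"x":0,"y":0,"z":0,"ax":0,"ay":0,"az":5},{"jaw":100,"x":0,"y":0,"z":0,"ax":0,"ay":0,"az":5},{"jaw":100,"x":0,"y":0,"z":0,"ax":0,"ay":0,"az":5},{"jaw":100,"x":0,"y":0,"z":0,"ax":0,"ay":0,"az":5},{"jaw":100,"x":0,"y":0,"z":0,"ax":0,"ay":0,"az":5},{"jaw":100,"x":0,"y":0,"z":0,"ax":0,"ay":0,"az":5}]' ; python3 s.py
python3 -m crank '[{"jaw":100,"x":0,"y":0,"z":-0.5,"ax":0,"ay":0,"az":3}]' >/dev/null; python3 s.py
python3 -m crank '[{"jaw":100,"x":0,"y":0,"z":-0.5,"ax":0,"ay":0,"az":2},{"jaw":100,"x":0,"y":0,"z":-0.5,"ax":0,"ay":0,"az":2}]' >/dev/null; python3 s.py
python3 -m crank '[{"jaw":100,"x":0,"y":0,"z":-0.3,"ax":0,"ay":0,"az":1.5}]' >/dev/null; python3 s.py
```

```text
t: 14.9
eef_pos: [0.4967, -0.0983, 0.0868]
tool_rot: [-0.0, 0.996, -0.085, 0.0]
contact_force: [-1.1, -0.0, -0.9]
gripper_width: 1.001
14.9 [ 0.4967 -0.0983  0.0868] jaw axis deg 80.3 q7 -1.71 F [-1.1 -0.  -0.9] M [-0.01  0.18  0.08] w 1.0
to axis, tool mm x,y: -0.7 0.3
15.03 [ 0.4967 -0.0982  0.0873] jaw axis deg 77.3 q7 -1.75 F [-0.5  0.1 -0.5] M [0.06 0.11 0.01] w 1.01
to axis, tool mm x,y: -0.6 0.5
15.28 [ 0.4964 -0.0981  0.0879] jaw axis deg 73.4 q7 -1.81 F [-0.5  0.8 -1.4] M [0.15 0.24 0.04] w 1.0
to axis, tool mm x,y: -0.3 0.5
15.4 [ 0.4961 -0.098   0.088 ] jaw axis deg 71.9 q7 -1.83 F [-2.2  1.7 -1.2] M [0.42 0.47 0.17] w 1.0
to axis, tool mm x,y: 0.0 0.5
```

```bash
python3 -m crank '[{"jaw":100,"x":0,"y":0,"z":-0.3,"ax":0,"ay":0,"az":1},{"jaw":100,"x":0,"y":0,"z":0,"ax":0,"ay":0,"az":1},{"jaw":100,"x":0,"y":0,"z":0,"ax":0,"ay":0,"az":0}]' >/dev/null; python3 s.py
python3 -m crank '[{"jaw":100,"x":0,"y":0,"z":0,"ax":0,"ay":0,"az":1},{"jaw":100,"x":0,"y":0,"z":0,"ax":0,"ay":0,"az":0.5},{"jaw":100,"x":0,"y":0,"z":0,"ax":0,"ay":0,"az":0}]' >/dev/null; python3 s.py
```

```text
15.78 [ 0.4956 -0.0977  0.088 ] jaw axis deg 70.0 q7 -1.86 F [-3.6  3.1 -1.3] M [0.67 0.84 0.29] w 1.0
to axis, tool mm x,y: 0.6 0.6
16.15 [ 0.4957 -0.0977  0.0881] jaw axis deg 68.5 q7 -1.88 F [-4.4  3.9 -0.2] M [0.67 0.89 0.56] w 1.0
to axis, tool mm x,y: 0.6 0.6
```

```bash
python3 -m crank '[{"jaw":100,"x":0,"y":0,"z":0,"ax":0,"ay":0,"az":-2},{"jaw":100,"x":0,"y":0,"z":0,"ax":0,"ay":0,"az":-3},{"jaw":100,"x":0,"y":0,"z":0,"ax":0,"ay":0,"az":-7},{"jaw":100,"x":0,"y":0,"z":0,"ax":0,"ay":0,"az":-7},{"jaw":100,"x":0,"y":0,"z":0,"ax":0,"ay":0,"az":-8},{"jaw":100,"x":0,"y":0,"z":0,"ax":0,"ay":0,"az":-8},{"jaw":100,"x":0,"y":0,"z":0,"ax":0,"ay":0,"az":-8},{"jaw":100,"x":0,"y":0,"z":0,"ax":0,"ay":0,"az":-8},{"jaw":100,"x":0,"y":0,"z":0,"ax":0,"ay":0,"az":-8},{"jaw":100,"x":0,"y":0,"z":0,"ax":0,"ay":0,"az":-8},{"jaw":100,"x":0,"y":0,"z":0,"ax":0,"ay":0,"az":-5},{"jaw":100,"x":0,"y":0,"z":0,"ax":0,"ay":0,"az":0}]'; python3 s.py
python3 -m crank '[{"jaw":100,"x":0,"y":0,"z":-10,"ax":0,"ay":0,"az":0},{"jaw":100,"x":0,"y":0,"z":-20,"ax":0,"ay":0,"az":0},{"jaw":100,"x":0,"y":0,"z":-40,"ax":0,"ay":0,"az":0},{"jaw":100,"x":0,"y":0,"z":-50,"ax":0,"ay":0,"az":0},{"jaw":100,"x":0,"y":0,"z":-30,"ax":0,"ay":0,"az":0},{"jaw":100,"x":-39,"y":32,"z":0,"ax":0,"ay":0,"az":0},{"jaw":100,"x":-39,"y":32,"z":0,"ax":0,"ay":0,"az":0},{"jaw":100,"x":-39,"y":32,"z":0,"ax":0,"ay":0,"az":0},{"jaw":100,"x":-39,"y":32,"z":0,"ax":0,"ay":0,"az":0},{"jaw":100,"x":-39,"y":32,"z":0,"ax":0,"ay":0,"az":0},{"jaw":100,"x":-39,"y":32,"z":0,"ax":0,"ay":0,"az":0},{"jaw":100,"x":0,"y":0,"z":0,"ax":0,"ay":0,"az":0}]'
cat > chk.py <<'E'
from h import *
for n in("top","scene"):
    z=np.load(f"pics/{n}1.npz")
    def st(d):
        P=np.array([pd(n,x,y,d[y,x]) for y in range(160,290) for x in (range(335,395) if n=="top" else range(160,230)) if d[y,x]>0])
        c=P[np.hypot(P[:,0]-.496,P[:,1]+.0985)<.02]; c=c[c[:,2]>.11]
        k=P[(abs(P[:,0]-.55)<.02)&(abs(P[:,1]+.1)<.05)&(P[:,2]<.09)]
        return [float(round(v,2)) for v in(1000*c[:,2].mean(),1000*k[:,2].mean())]
    p,d=eyes.read_camera(n); cv2.imwrite(f"pics/{n}_end.png",p[:,:,::-1])
    df=(np.abs(p.astype(int)-z['p']).max(2)>50); ys,xs=np.nonzero(df)
    print(n,"before",st(z['d']),"now",st(d),st(eyes.read_camera(n)[1]))
E
python3 chk.py
```

```text
t: 17.65
eef_pos: [0.4976, -0.0991, 0.0888]
tool_rot: [0.001, 0.905, 0.425, 0.001]
contact_force: [0.5, 0.0, -0.8]
gripper_width: 1.0
17.65 [ 0.4976 -0.0991  0.0888] jaw axis deg 140.3 q7 -0.8 F [ 0.5  0.  -0.8] M [0.   0.06 0.03] w 1.0
to axis, tool mm x,y: -0.6 -1.6
t: 19.15
eef_pos: [0.4938, -0.4063, 0.2387]
tool_rot: [0.001, 0.906, 0.422, -0.001]
contact_force: [-0.1, -0.0, -1.1]
gripper_width: 1.001
top before [126.76, 80.56] now [125.99, 80.76] [126.13, 80.64]
scene before [124.84, 79.12] now [124.31, 79.07] [124.23, 79.1]
```

The reading is unchanged: 0.6–0.7 mm low in both views. I repeat once more and this time measure the wing angle and crown height while holding at the stop.

```bash
python3 -m crank '[{"jaw":100,"x":39,"y":-32,"z":0,"ax":0,"ay":0,"az":0},{"jaw":100,"x":39,"y":-32,"z":0,"ax":0,"ay":0,"az":0},{"jaw":100,"x":39,"y":-32,"z":0,"ax":0,"ay":0,"az":0},{"jaw":100,"x":39,"y":-32,"z":0,"ax":0,"ay":0,"az":0},{"jaw":100,"x":39,"y":-32,"z":0,"ax":0,"ay":0,"az":0},{"jaw":100,"x":39,"y":-32,"z":0,"ax":0,"ay":0,"az":0},{"jaw":100,"x":0,"y":0,"z":50,"ax":0,"ay":0,"az":0},{"jaw":100,"x":0,"y":0,"z":50,"ax":0,"ay":0,"az":0},{"jaw":100,"x":0,"y":0,"z":0,"ax":0,"ay":0,"az":0},{"jaw":100,"x":0,"y":0,"z":0,"ax":0,"ay":0,"az":0}]' >/dev/null; python3 s.py
```

```text
20.6 [ 0.4976 -0.0978  0.1402] jaw axis deg 140.5 q7 -0.76 F [ 1.4 -0.1  0.6] M [ 0.03 -0.01  0.02] w 1.0
to axis, tool mm x,y: -1.6 -0.9
```

```bash
python3 -m crank '[{"jaw":100,"x":-1,"y":-0.5,"z":25,"ax":0,"ay":0,"az":0},{"jaw":100,"x":0,"y":0,"z":20,"ax":0,"ay":0,"az":0},{"jaw":100,"x":0,"y":0,"z":8,"ax":0,"ay":0,"az":0},{"jaw":100,"x":0,"y":0,"z":0,"ax":0,"ay":0,"az":8},{"jaw":100,"x":0,"y":0,"z":0,"ax":0,"ay":0,"az":7},{"jaw":100,"x":0,"y":0,"z":0,"ax":0,"ay":0,"az":7},{"jaw":100,"x":0,"y":0,"z":0,"ax":0,"ay":0,"az":7},{"jaw":100,"x":0,"y":0,"z":0,"ax":0,"ay":0,"az":7},{"jaw":100,"x":0,"y":0,"z":0,"ax":0,"ay":0,"az":7},{"jaw":100,"x":0,"y":0,"z":0,"ax":0,"ay":0,"az":7},{"jaw":100,"x":0,"y":0,"z":0,"ax":0,"ay":0,"az":7},{"jaw":100,"x":0,"y":0,"z":0,"ax":0,"ay":0,"az":7}]' >/dev/null; python3 s.py
python3 -m crank '[{"jaw":100,"x":0,"y":0,"z":-0.5,"ax":0,"ay":0,"az":4},{"jaw":100,"x":0,"y":0,"z":-0.5,"ax":0,"ay":0,"az":3},{"jaw":100,"x":0,"y":0,"z":0,"ax":0,"ay":0,"az":3},{"jaw":100,"x":0,"y":0,"z":0,"ax":0,"ay":0,"az":2},{"jaw":100,"x":0,"y":0,"z":0,"ax":0,"ay":0,"az":0}]' >/dev/null; python3 s.py
python3 - <<'E'
from h import *
n="scene"; ims=[eyes.read_camera(n) for _ in range(4)]; p=ims[0][0]
cv2.imwrite("pics/hold.png",cv2.resize(p[115:235,135:255,::-1],None,fx=5,fy=5,interpolation=cv2.INTER_CUBIC))
d=np.mean([i[1] for i in ims],0); d0=np.load("pics/scene1.npz")['d']
# crown height on pixels where both see the same surface
P=[(x,y,pd(n,x,y,d[y,x]),pd(n,x,y,d0[y,x])) for y in range(165,215) for x in range(165,225)]
s=[(a[2],b[2]) for x,y,a,b in P if np.hypot(b[0]-.496,b[1]+.0985)<.022 and b[2]>.11 and abs(a[2]-b[2])<.005]
s=np.array(s)*1000; print(len(s),"then",s[:,1].mean().round(2),"hold",s[:,0].mean().round(2),"med diff",np.median(s[:,0]-s[:,1]).round(2))
E
```

```text
22.1 [ 0.4967 -0.0987  0.0872] jaw axis deg 76.2 q7 -1.76 F [-0.6  0.3 -0.4] M [-0.04  0.24  0.03] w 1.0
to axis, tool mm x,y: -0.7 -0.1
22.73 [ 0.4954 -0.098   0.0875] jaw axis deg 64.6 q7 -1.94 F [-4.9  2.5  6.2] M [0.47 1.12 1.21] w 1.0
to axis, tool mm x,y: 0.7 0.2
264 then 124.57 hold 124.25 med diff -0.26
```

View pics/hold.png

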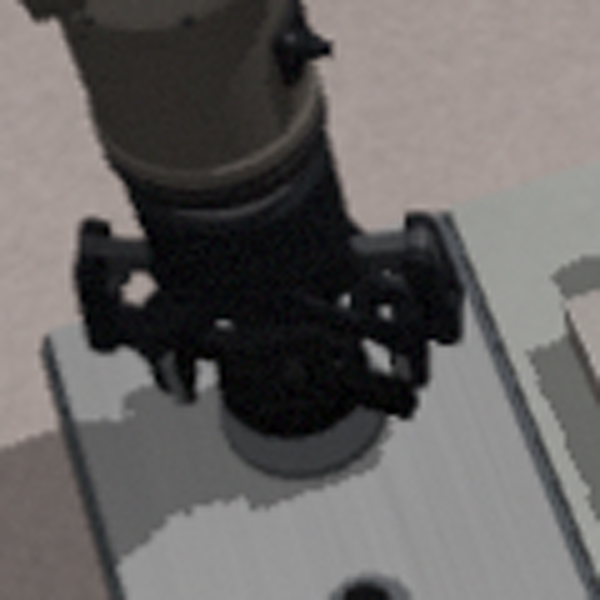

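Held at the stop (1.2 N m), the +y wing has come round to crop (400,408), on the far side of the pushing finger, and the crown is within 0.3 mm of its "out" height. I check the wing angle and release.

```bash
python3 - <<'E'
from h import *
for z in(.113,.124):
    P=onz("scene",135+400/5,115+(408 if z<.12 else 392)/5,z); v=P[:2]-[.498,-.0995]; print(P.round(4),"r",np.hypot(*v).round(4),"ang",np.degrees(np.arctan2(v[1],v[0])).round(1))
E
python3 -m crank '[{"jaw":100,"x":0,"y":0,"z":0,"ax":0,"ay":0,"az":-3},{"jaw":100,"x":0,"y":0,"z":0,"ax":0,"ay":0,"az":-3},{"jaw":100,"x":0,"y":0,"z":0,"ax":0,"ay":0,"az":-6},{"jaw":100,"x":0,"y":0,"z":0,"ax":0,"ay":0,"az":-8},{"jaw":100,"x":0,"y":0,"z":0,"ax":0,"ay":0,"az":-8},{"jaw":100,"x":0,"y":0,"z":0,"ax":0,"ay":0,"az":-8},{"jaw":100,"x":0,"y":0,"z":0,"ax":0,"ay":0,"az":-8},{"jaw":100,"x":0,"y":0,"z":0,"ax":0,"ay":0,"az":-8},{"jaw":100,"x":0,"y":0,"z":0,"ax":0,"ay":0,"az":-8},{"jaw":100,"x":0,"y":0,"z":0,"ax":0,"ay":0,"az":-8},{"jaw":100,"x":0,"y":0,"z":0,"ax":0,"ay":0,"az":-8},{"jaw":100,"x":0,"y":0,"z":0,"ax":0,"ay":0,"az":0}]' >/dev/null; python3 s.py
python3 -m crank '[{"jaw":100,"x":0,"y":0,"z":-10,"ax":0,"ay":0,"az":0},{"jaw":100,"x":0,"y":0,"z":-20,"ax":0,"ay":0,"az":0},{"jaw":100,"x":0,"y":0,"z":-40,"ax":0,"ay":0,"az":0},{"jaw":100,"x":0,"y":0,"z":-50,"ax":0,"ay":0,"az":0},{"jaw":100,"x":0,"y":0,"z":-30,"ax":0,"ay":0,"az":0},{"jaw":100,"x":-39,"y":32,"z":0,"ax":0,"ay":0,"az":0},{"jaw":100,"x":-39,"y":32,"z":0,"ax":0,"ay":0,"az":0},{"jaw":100,"x":-39,"y":32,"z":0,"ax":0,"ay":0,"az":0},{"jaw":100,"x":-39,"y":32,"z":0,"ax":0,"ay":0,"az":0},{"jaw":100,"x":-39,"y":32,"z":0,"ax":0,"ay":0,"az":0},{"jaw":100,"x":-39,"y":32,"z":0,"ax":0,"ay":0,"az":0},{"jaw":100,"x":0,"y":0,"z":0,"ax":0,"ay":0,"az":0}]'
python3 chk.py
```

```text
[ 0.5355 -0.0661  0.113 ] r 0.0502 ang 41.7
[ 0.5353 -0.0645  0.124 ] r 0.0512 ang 43.2
24.43 [ 0.4969 -0.0993  0.0875] jaw axis deg 140.3 q7 -0.8 F [-0.4 -0.   0.1] M [-0.04 -0.04  0.02] w 1.0
to axis, tool mm x,y: 0.0 -1.2
t: 25.92
eef_pos: [0.4929, -0.4066, 0.237]
tool_rot: [0.001, 0.907, 0.422, -0.0]
contact_force: [0.0, 0.9, 0.1]
gripper_width: 0.999
top before [126.76, 80.56] now [126.27, 80.65] [126.3, 80.57]
scene before [124.84, 79.12] now [124.47, 79.11] [124.59, 79.14]
```

View pics/scene_end.png

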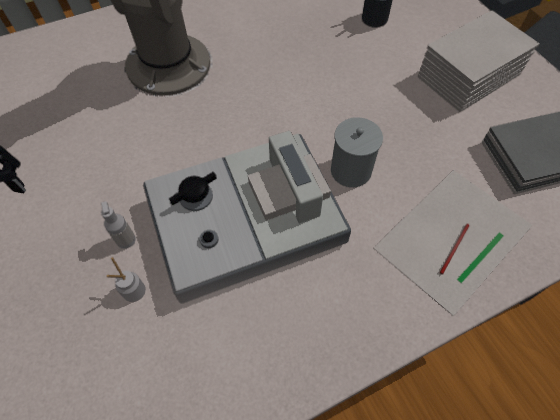

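The wing turned from about 101° to about 43–49° (0.9 rad or more). The crown is now within 0.25–0.5 mm of its original height, and the rest of the scene hasn't moved. Handing in.

```bash
python3 -c "from station import ticket; print(ticket.hand_in())"
```

```text
the job is handed in; nothing more can be done
None
```

I pressed the stop button fully in, turned its wings clockwise to the end stop, let go and handed the job in at about 26 s. The button came out to within about 0.25–0.5 mm of its original height, so I cannot say it is exactly fully out.

- **Press:** with the jaws shut I pushed the crown down about 7 mm, until the force rose to 28 N at the hard stop.
- **Turn:** with the open fingers behind both wings I turned clockwise until the moment rose above 1 N m. A camera view while holding there put the wing about 55–58° round, consistent with the full 0.9 rad. The wings had returned to their rest angle when I checked after the first turn.
- **Repeats:** after the first turn the crown read 0.6–0.7 mm low in both cameras, so I repeated the turn twice. The second turn changed nothing. After the third it read about 0.5 mm low in the top view and 0.3 mm low in the scene view.
- **Rest of the scene:** in the last pictures the start button, leaflets, tin, spray bottle and jar all looked unmoved. The arm stood well clear, touching nothing.

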